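Weigh two glue sticks and keep the fuller one

ROBOT

A 6-joint arm with a two-finger parallel gripper is mounted at the origin on a cart in front of the work surface, level with it; the furniture and walls round the work are solid. World frame = base frame: x ahead of the robot, y to its left, z up, the work surface at z = 0. Lengths are in m, angles in rad, forces in N, time in s.
With the tool pointing down it reaches from about 0.325 to 0.9 m from the base axis. Payload 6.1 kg.
Tool frame: the origin (TCP) lies at the very end of the fingers, on their centre line; the grasp point (between the pads) lies 19 mm behind it; z points along the fingers, y is the line along which they close (so a half turn about z gives the same grasp; the last joint's range is limited). The gripper opens to 87 mm and grips with 3 to 60 N. Pads are 19 mm wide; open, the fingers measure 117 mm over their backs; the gripper's body (75 mm by 190 mm) begins 51 mm behind the grasp point.
Start: joints at [-1.423, 0.22, 1.526, -0, 1.395, -0.126], TCP at [0.169, -0.602, 0.223] pointing down, gripper open.
Joint ranges: [-2.98, 2.98], [-0.91, 2.08], [0.09, 2.57], [-1.24, 4.39], [0.2, 2.65], [-2.68, 2.68]. Speed limits (rad/s): [2.57, 2.57, 3.01, 3.14, 3.14, 3.14].

INTERFACE

Orientations are given as [roll, pitch, yaw] about the fixed x, y, z axes, in that order (R = Rz(yaw) Ry(pitch) Rx(roll)).
In Python, from bench import robot, vision gives the robot as it stands.
- The arm moves only by the shell command python3 -m handwheel 'ROWS' [FORCE]. ROWS is JSON, a list of rows, each a list of 7 numbers: the shift along the tool's x, y, z in mm, then the turn, a rotation vector about the tool's x, y, z in degrees, then the opening, from -1 (shut) to 1 (fully open). A call has 1 to 20 rows; each row is the pose to reach, as a shift and turn from the pose commanded when the call began, along the tool's axes at that moment; what a row does not reach only later rows make up. A row lasts 1/8 s, in which the tool goes at most 62.5 mm and 10.7 degrees, less where a joint would pass 70% of its speed; a pose out of reach is approached as far as the arm can. A call with a gripper value outside its range is refused whole. The fingers move at their own pace and stop on an object; FORCE is the grip in N (left out, the last holds). Time passes only in rows, so rows that repeat a pose let the fingers close. It gives the time, the measured TCP pose, the force, the opening and the grip force at its end, in the units of the state.
- robot.state(): the state, without advancing time (a new reading comes with each control period).
- vision.grab_frame(name): name is "scene" or "top" or "wrist"; returns the picture (384x512x3 uint8, blue, green, red); there is no depth.
- vision.camera_model(name): a dict with "vertical_fov" (degrees; the focal length in pixels is half the picture's height over the tangent of half this angle, whatever the lens; pixels are square), "cx", "cy" (the principal point, pixels), "D" ([k1, k2, p1, p2, k3] as OpenCV has them; the pictures are not rectified), "pose" (4x4, takes a point from camera to world coordinates). Camera axes: x right, y down, z forward; pixel columns grow to the right and rows downward; lengths in m; the calibration is good to about 2 mm. A picture is of the moment at which its call begins: read the wrist's pose just before it. camera_model takes no time and is no camera call; for the wrist camera it gives the pose at the moment of the call.
- robot.close_job(): hands the job in; it is judged then, once.
The state is a dict: "clock": time; "q": joint angles; "joint_vel": joint speeds; "effort": joint torques, N m; "ee_pos": TCP position; "eef_rot": TCP orientation; "wrist_force": force on the tool from outside, world axes, zero at the start; "torque": the same for the moment, N m; "opening": finger opening in m; "finger_force": force on a finger pad.
Only numpy, scipy, OpenCV 4.12 (cv2) and the standard library are available. Lean on these libraries where they do the work, as an engineer would, in place of code of your own. Each camera call takes 0.05 s, during which the arm holds its last target. There are 200 camera calls.

TASK

Find out which of the two glue sticks holds more glue: push one into each cup of the balance, gently but fully home on the rubber pad inside (never pressing on the balance with more than 20 N), let go and see which pan sinks. Then pull out the heavier stick and stand it upright in the hole of the wooden stand; leave the lighter one fully home in its cup and leave the other things on the desk alone.

Things in the scene. Friction and masses are not known exactly. Their poses are not given: they have to be found in the camera images.
- stick_a: one of two glue sticks that look the same (lower half yellow, cap half blue), standing upright: 84 mm tall, 27 mm diameter up to 53 mm, 28 mm above. Either may be the fuller: one weighs 81 to 93 g, the other 46 to 53 g. Origin: centre of the underside; z along the stick to the cap.
- stick_b: the other glue stick, same shape, size and origin as stick_a.
- balance: grey counter balance fixed on the desk, base 100 (x) by 270 (y) mm. Two round steel pans, 84 mm diameter, 100 mm to its own +y (left) and -y (right), each carry an aluminium cup. A linkage keeps the pans level: one goes up as the other goes down, 12 mm each way to a stop. A scale post in the middle is 129 mm high. Empty it floats level. Origin: centre of the underside, z up.
- cup_left (a point): centre of the mouth of the left (+y) pan's cup, 140 mm above the desk when level; moves with the pan. Bore 29.6 mm, outside 38 mm, 51 mm high. Three spring balls 8 mm below the mouth grip a stick lightly: a few N to push it past them or pull it out; it stays at the depth where it is let go and does not sink by itself. When pushed, the pan first sinks to its lower stop with almost no force.
- cup_right (a point): the same on the right (-y) pan. Inside each cup, below the balls, is a rubber pad on an adjusting screw, the cup's floor: its face lies anywhere from 14 to 38 mm below the mouth, differs between the cups and from time to time and is not measured: find it by feel. It yields about 1 mm for 2.5 N, comes back slowly and is hard after 3 mm.
- pan_left (a joint): height of the left pan against level, m: 0 level, +0.012 up at its stop, -0.012 down at its stop (the right pan always moves the other way). With one stick in each cup the heavier side goes to its lower stop within about a second.
- stand: small fixed block of brown wood, 75 x 75 x 30 mm high, with one round blind hole of 34 mm diameter, 22 mm deep, in the middle of its top, edge chamfered 2 mm. Origin: centre of the underside.
- stand_hole0 (a point): centre of the mouth of the stand's hole, 30 mm above the desk; z up.
- capsule: black bottle capsule (closed sleeve) standing upright, 34 mm diameter, 60 mm high, bystander. Origin: centre of the underside.
- corkscrew: closed brown waiter's corkscrew, 112 mm long (its y), 24 mm high, lying on the desk, bystander. Origin: centre of the underside.
- pad: blue notebook, 148 x 118 x 15 mm, lying flat, bystander. Origin: centre of the underside.
- stapler: black stapler, 176 mm long (its y), 38 mm high, bystander. Origin: centre of the underside.

How it is judged:
By the outcome, as a careful person would: the job done as asked, in the order asked, and still so for the second after the job is handed in, with the robot touching nothing.
It also fails if it takes over 72 s, if anything falls off the work surface, if the arm or the gripper's body presses on something with over 40 N, if the wrist force passes 120 N, or if a joint passes its speed limit or range.

## Working session

There is one attempt and no reset: what is moved stays moved. The work goes in short steps, Python scripts to look and compute and a shell command to move; the robot and the scene stay as the last step left them, time stands still between calls to the robot, and variables do not carry over. Pictures are saved under pics/ and viewed, at most 13 in all, crops included, and the job is handed in when it is done.

```bash
mkdir -p pics; ls; python3 - <<'E'
from bench import robot, vision
import cv2,numpy as np
for n in ("scene","top"):
    im=vision.grab_frame(n); cv2.imwrite(f"pics/{n}0.png",im)
    m=vision.camera_model(n); print(n,m["vertical_fov"],m["cx"],m["cy"],m["D"]); print(np.round(m["pose"],3))
print(robot.state())
E
```

```text
pics
scene 43.545467661510564 262.50955513025684 199.78390319698545 [-0.06268439  0.          0.          0.          0.        ]
[[ 0.845 -0.211  0.491 -0.287]
 [-0.535 -0.329  0.779 -1.304]
 [-0.002 -0.921 -0.391  0.784]
 [ 0.     0.     0.     1.   ]]
top 53.16392441438201 260.7264302345368 190.81671840001604 [-0.02558387  0.          0.          0.          0.        ]
[[ 0.004 -0.997  0.073  0.47 ]
 [-1.    -0.004 -0.007  0.045]
 [ 0.007 -0.073 -0.997  1.272]
 [ 0.     0.     0.     1.   ]]
{'clock': 0.1, 'q': array([-1.42312168e+00,  2.21171258e-01,  1.52744498e+00, -1.03828269e-05,
        1.39469144e+00, -1.26090057e-01]), 'joint_vel': array([ 1.69628128e-05, -9.70273794e-04, -2.50534876e-03,  8.34909752e-04,
        8.59549466e-04,  1.22471427e-03]), 'effort': array([ 6.60112419e-04, -4.95945740e+01, -3.88519335e+01,  7.01965042e-02,
        5.16372733e-02, -5.14956355e-05]), 'ee_pos': array([ 0.16889349, -0.60119371,  0.22155915]), 'eef_rot': array([-3.13988996e+00, -2.05536946e-04,  2.73766359e-01]), 'wrist_force': array([ 0.27241208,  0.48894347, -0.20315754]), 'torque': array([-0.01459205,  0.0050705 , -0.04448317]), 'finger_force': 0.0, 'opening': 0.08687158892539074}
```

View pics/top0.png

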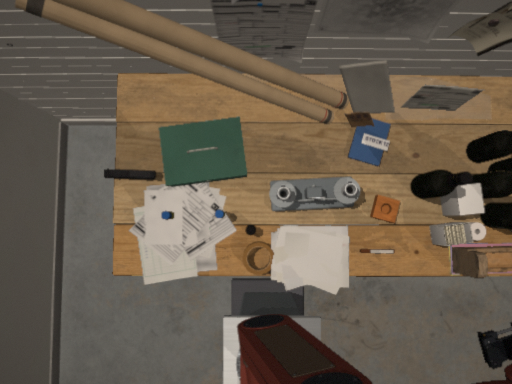

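View pics/scene0.png

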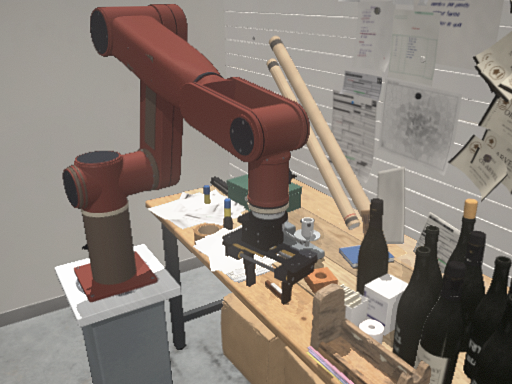

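The top view shows the blue caps at about (167,215) and (219,214), the capsule at (251,230), the cups at (283,194) and (349,189), and the stand at (386,207). I'll enlarge that region and compute positions.

```bash
cat > h.py <<'E'
from bench import robot, vision
import cv2,numpy as np
def ray(n,uv,m=None):
    m=m or vision.camera_model(n); f=192/np.tan(np.radians(m["vertical_fov"]/2))
    K=np.array([[f,0,m["cx"]],[0,f,m["cy"]],[0,0,1]])
    p=cv2.undistortPoints(np.array([[uv]],float),K,np.array(m["D"]))[0,0]
    P=np.array(m["pose"]); return P[:3,3],P[:3,:3]@np.r_[p,1]
def at(n,uv,z,m=None):
    o,d=ray(n,uv,m); return (o+d*(z-o[2])/d[2])
def proj(n,X,m=None):
    m=m or vision.camera_model(n); f=192/np.tan(np.radians(m["vertical_fov"]/2))
    K=np.array([[f,0,m["cx"]],[0,f,m["cy"]],[0,0,1]]); T=np.linalg.inv(np.array(m["pose"]))
    return cv2.projectPoints(np.atleast_2d(np.array(X,float)),cv2.Rodrigues(T[:3,:3])[0],T[:3,3],K,np.array(m["D"]))[0][:,0]
E
python3 - <<'E'
from h import *
im=cv2.imread("pics/top0.png")
hsv=cv2.cvtColor(im,cv2.COLOR_BGR2HSV)
mk=cv2.inRange(hsv,(100,120,30),(130,255,255)); mk[:, :140]=0
n,l,s,c=cv2.connectedComponentsWithStats(mk)
for i in range(1,n):
    if s[i][4]>25: print(s[i],c[i].round(1),at("top",c[i],.084).round(4))
for nm,uv,z in (("cupL",(283,194),.14),("cupR",(349.5,189),.14),("hole",(386,208),.03),("caps",(251,230),.06)): print(nm,at("top",uv,z).round(4))
a=cv2.resize(im[165:245,145:275],None,fx=6,fy=6,interpolation=cv2.INTER_CUBIC)
b=cv2.resize(im[165:245,265:410],None,fx=5.5,fy=5.5,interpolation=cv2.INTER_CUBIC)
cv2.imwrite("pics/c2.png",b)
E
```

```text
[216 210   8   7  45] [219.  213.2] [0.488  0.1661 0.084 ]
[162 212   9   7  49] [166. 215.] [0.4818 0.3295 0.084 ]
cupL [ 0.5446 -0.0283  0.14  ]
cupR [ 0.5602 -0.2258  0.14  ]
hole [ 0.5075 -0.3707  0.03  ]
caps [0.436  0.0672 0.06  ]
```

View pics/c2.png

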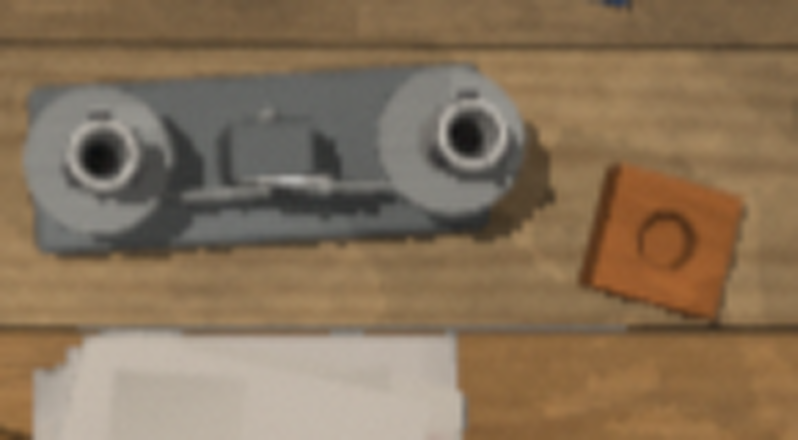

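```bash
cat >> h.py <<'E'
from scipy.spatial.transform import Rotation as R
def go(p,yaw=np.pi/2):
    s=robot.state(); r=R.from_euler("xyz",s["eef_rot"])
    t=R.from_euler("xyz",[np.pi,0,yaw]); 
    print("t",round(s["clock"],2),"shift",(r.inv().apply(np.array(p)-s["ee_pos"])*1000).round(1),"rot",np.degrees((r.inv()*t).as_rotvec()).round(1),"F",s["wrist_force"].round(1))
E
python3 - <<'E'
from h import *
for nm,uv,z in (("cupL",(283.3,192.6),.14),("cupR",(350.2,188.8),.14),("hole",(385.7,208.2),.03)): print(nm,at("top",uv,z).round(4))
go([.488,.166,.22])
m=vision.camera_model("wrist"); s=robot.state(); print(m["vertical_fov"],m["D"])
T=np.eye(4);T[:3,:3]=R.from_euler("xyz",s["eef_rot"]).as_matrix();T[:3,3]=s["ee_pos"]; print((np.linalg.inv(T)@m["pose"]).round(3))
E
```

```text
cupL [ 0.5487 -0.0292  0.14  ]
cupR [ 0.5608 -0.2279  0.14  ]
hole [ 0.5068 -0.3697  0.03  ]
t 0.1 shift [ 514.6 -652.3    2.8] rot [ -0.1  -0.1 -74.3] F [ 0.3  0.5 -0.2]
63.8187475528335 [-0.06235782  0.          0.          0.          0.        ]
[[ 0.001 -0.968 -0.249  0.067]
 [ 1.     0.001  0.001 -0.001]
 [-0.001 -0.249  0.968 -0.162]
 [ 0.     0.     0.     1.   ]]
```

```bash
python3 -m handwheel '[[515,-652,3,0,0,-74.3,1],[515,-652,3,0,0,-74.3,1],[515,-652,3,0,0,-74.3,1],[515,-652,3,0,0,-74.3,1],[515,-652,3,0,0,-74.3,1],[515,-652,3,0,0,-74.3,1],[515,-652,3,0,0,-74.3,1],[515,-652,3,0,0,-74.3,1],[515,-652,3,0,0,-74.3,1],[515,-652,3,0,0,-74.3,1],[515,-652,3,0,0,-74.3,1],[515,-652,3,0,0,-74.3,1],[515,-652,3,0,0,-74.3,1],[515,-652,3,0,0,-74.3,1],[515,-652,3,0,0,-74.3,1],[515,-652,3,0,0,-74.3,1],[515,-652,3,0,0,-74.3,1]]' 30
python3 - <<'E'
from h import *
m=vision.camera_model("wrist"); im=vision.grab_frame("wrist"); cv2.imwrite("pics/w1.png",im)
go([.488,.166,.22])
print(proj("wrist",[[.488,.166,.084],[.488,.166,0]],m))
E
```

```text
clock: 2.22
ee_pos: [0.4884, 0.1639, 0.2197]
eef_rot: [3.141, 0.0, 1.569]
wrist_force: [0.8, 0.0, -0.1]
opening: 0.0871
finger_force: 0.0
t 2.27 shift [ 2.  -0.4 -0.3] rot [ 0.   0.  -0.1] F [-1.1 -0.3  0.2]
[[258.15677706 177.52455003]
 [258.11597451 162.99073046]]
```

View pics/w1.png

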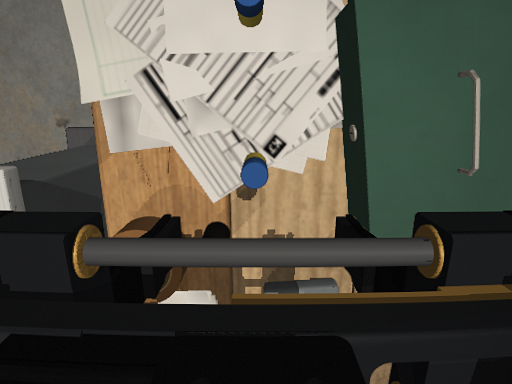

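The wrist view shows the near stick's cap top around (255,174); the second stick is at the top edge (249,8).

```bash
python3 - <<'E'
from h import *
m=vision.camera_model("wrist"); im=cv2.imread("pics/w1.png")
mk=cv2.inRange(cv2.cvtColor(im,cv2.COLOR_BGR2HSV),(100,120,30),(130,255,255))
n,l,s,c=cv2.connectedComponentsWithStats(mk)
for i in range(1,n):
    if s[i][4]>100: print(s[i],c[i].round(1))
# cap lit top: fit to mask's brightest
v=cv2.cvtColor(im,cv2.COLOR_BGR2HSV)[...,2]
print(v[160:192:3,240:272:3])
for uv in ((255,173),(255,174.5)): print(at("wrist",uv,.084,m))
th=np.linspace(0,6.28,40)
def bb(x,y):
    P=np.vstack([np.c_[x+.014*np.cos(th),y+.014*np.sin(th),0*th+z] for z in (.084,.053)]); q=proj("wrist",P,m); return q.min(0),q.max(0)
print(bb(.486,.168),bb(.485,.170))
E
```

```text
[235   0  28  17 384] [248.9   6.8]
[241 158  27  31 657] [254.3 172.8]
[[183 223  41  64  70  81  80  73 107 217 190]
 [160 103  68 115 130 134 125  96  74 194 186]
 [180  58 133 133 134 134 134 135 103 154 196]
 [220 130 134 134 134 134 134 134 135  75 186]
 [178 134 134 134 134 133 134 133 133  98 183]
 [111 135 134 134 134 133 134 134 134 110 184]
 [188 135 135 134 135 134 135 134 134  98 188]
 [171 122 133 134 134 135 135 133 136 170 187]
 [193 105 136 135 134 134 134 135  93 180 184]
 [ 89  97  77  98 137 139 116 122 181 180 180]
 [ 90  78  78  71  75  74 161 148 157 182 185]]
[0.48501864 0.17067909 0.084     ]
[0.4850134 0.1691698 0.084    ]
(array([241.85684353, 156.83581187]), array([270.18396643, 189.3642565 ])) (array([240.81380645, 154.98634051]), array([269.18694914, 187.42470682]))
```

```bash
python3 -m handwheel '[[4,3,60,0,0,0,1],[4,3,120,0,0,0,1],[4,3,173,0,0,0,1],[4,3,173,0,0,0,1],[4,3,173,0,0,0,-1],[4,3,173,0,0,0,-1],[4,3,173,0,0,0,-1],[4,3,173,0,0,0,-1],[4,3,173,0,0,0,-1],[4,3,173,0,0,0,-1]]' 30
```

```text
clock: 3.52
ee_pos: [0.4914, 0.1693, 0.0466]
eef_rot: [-3.141, 0.0, 1.571]
wrist_force: [-1.0, 1.4, 0.3]
opening: 0.0352
finger_force: 0.1
```

```bash
python3 -m handwheel '[[0,-5,0,0,0,0,-0.2],[0,-5,0,0,0,0,-0.4],[0,-5,0,0,0,0,-1],[0,-5,0,0,0,0,-1],[0,-5,0,0,0,0,-1]]' 30
python3 - <<'E'
from h import *
m=vision.camera_model("wrist"); cv2.imwrite("pics/w2.png",vision.grab_frame("wrist")); print(robot.state()["opening"],robot.state()["finger_force"])
E
```

```text
clock: 4.15
ee_pos: [0.4865, 0.1692, 0.0465]
eef_rot: [-3.141, 0.0, 1.571]
wrist_force: [0.3, 0.7, -0.2]
opening: 0.0275
finger_force: 30.0
0.02709027916919973 29.968819096684456
```

View pics/w2.png

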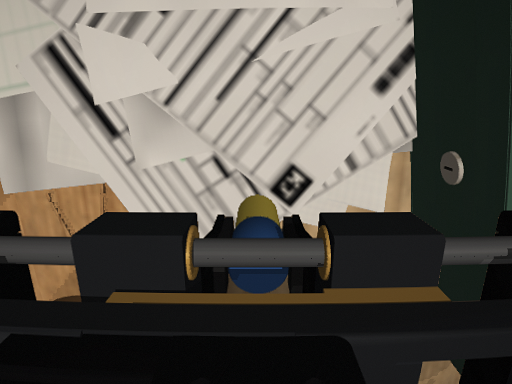

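Stick is gripped between the pads (cap at about (258,255)). Lifting and carrying to near the right cup.

```bash
python3 -m handwheel '[[0,0,-60,0,0,0,-1],[0,0,-120,0,0,0,-1],[0,0,-180,0,0,0,-1],[0,0,-203,0,0,0,-1],[-60,10,-203,0,0,0,-1],[-120,20,-203,0,0,0,-1],[-180,30,-203,0,0,0,-1],[-240,40,-203,0,0,0,-1],[-300,50,-203,0,0,0,-1],[-360,60,-203,0,0,0,-1],[-420,70,-203,0,0,0,-1],[-447,74,-203,0,0,0,-1],[-447,74,-203,0,0,0,-1],[-447,74,-203,0,0,0,-1]]' 30
python3 - <<'E'
from h import *
m=vision.camera_model("wrist"); im=vision.grab_frame("wrist"); cv2.imwrite("pics/w3.png",im); import json
print(proj("wrist",[[.5608,-.2279,.14]],m)); s=robot.state(); print(s["ee_pos"],s["wrist_force"])
json.dump({k:np.array(v).tolist() for k,v in m.items()},open("m3.json","w"))
E
```

```text
clock: 5.95
ee_pos: [0.5603, -0.2771, 0.2492]
eef_rot: [-3.141, -0.001, 1.571]
wrist_force: [-0.4, -0.4, -1.4]
opening: 0.0274
finger_force: 30.9
[[259.34747268 131.42185987]]
[ 0.56038171 -0.27669059  0.24937431] [ 0.26522009  0.37199878 -0.91148343]
```

View pics/w3.png

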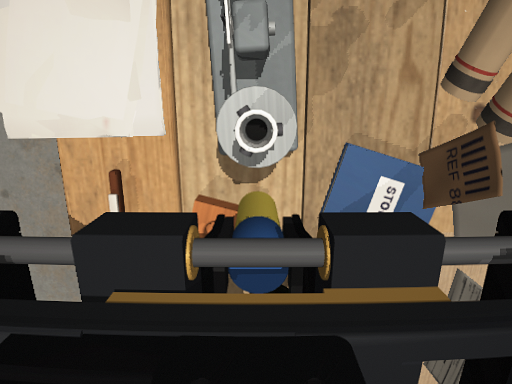

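```bash
python3 - <<'E'
from h import *
import json
from scipy.optimize import least_squares
m=json.load(open("m3.json")); im=cv2.imread("pics/w3.png"); hsv=cv2.cvtColor(im,cv2.COLOR_BGR2HSV)
mk=cv2.inRange(hsv,(0,0,215),(180,60,255)); mk[:105]=0;mk[156:]=0;mk[:,:230]=0;mk[:,284:]=0
n,l,s,c=cv2.connectedComponentsWithStats(mk); i=1+s[1:,4].argmax(); print(s[i],c[i])
cn=max(cv2.findContours((l==i).astype(np.uint8),0,1)[0],key=len); e=cv2.fitEllipse(cn); print(e)
p=at("wrist",e[0],.14,m); print("cup",p, "diam est",e[1][0]/ (384/2/np.tan(np.radians(m["vertical_fov"]/2)))*(m["pose"][2][3]-.14))
y=cv2.inRange(hsv,(20,120,60),(35,255,255)); y[:180]=0;y[240:]=0;y[:,:225]=0;y[:,290:]=0
n,l,s,c=cv2.connectedComponentsWithStats(y); i=1+s[1:,4].argmax(); print("yellow",s[i]); M=l==i
b=cv2.inRange(hsv,(100,120,20),(130,255,255)); b[:205]=0;b[300:]=0;b[:,:220]=0;b[:,295:]=0
n,l,s,c=cv2.connectedComponentsWithStats(b)
print("blue",[q for q in s[1:] if q[4]>60])
for r in range(194,220,4): print(r,np.where(M[r])[0][[0,-1]])
th=np.linspace(0,2*np.pi,80); t=np.array([.5604,-.2768,.2493])
for dy in (-.002,-.001,0,.001):
  P=np.c_[.0135*np.cos(th),.0135*np.sin(th)+dy,0*th-.0465]+t; T=np.c_[.014*np.cos(th),.014*np.sin(th)+dy,0*th+.0375]+t
  q=proj("wrist",P,m);k=proj("wrist",T,m); print(dy,q.min(0),q.max(0),k.min(0),k.max(0))
E
```

```text
[235 110  42  42 488] [255.73565574 130.16188525]
((255.78121948242188, 130.4160614013672), (41.35725784301758, 41.6177978515625), 19.22347068786621)
cup [ 0.5577006  -0.22703734  0.14      ] diam est 0.03638715761234162
yellow [235 191  45  36 935]
blue [array([232, 217,  52,  21, 832], dtype=int32), array([ 228,  267,   61,   26, 1254], dtype=int32)]
194 [246 268]
198 [242 271]
202 [240 274]
206 [239 275]
210 [238 276]
214 [237 277]
218 [237 278]
-0.002 [240.00493104 191.79033072] [277.94704984 227.85015686] [228.28553048 240.76332016] [290.58348091 296.54119528]
-0.001 [239.98512006 190.40990052] [277.97165059 226.55555449] [228.22762644 238.64651495] [290.65121851 294.66195044]
0 [239.96530485 189.02627002] [277.99626124 225.25780089] [228.1696522 236.5209519] [290.71904832 292.77450785]
0.001 [239.94548569 187.63943851] [278.02088151 223.95689333] [228.111609  234.3866157] [290.78696899 290.87884421]
```

```bash
python3 -m handwheel '[[51,-1.5,0,0,0,0,-1],[51,-1.5,20,0,0,0,-1],[51,-1.5,40,0,0,0,-1],[51,-1.5,54,0,0,0,-1],[51,-1.5,54,0,0,0,-1],[51,-1.5,54,0,0,0,-1]]' 30
python3 - <<'E'
from h import *
im=vision.grab_frame("wrist"); cv2.imwrite("pics/w4.png",cv2.resize(im[120:300,180:340],None,fx=3.3,fy=3.3,interpolation=cv2.INTER_CUBIC)); cv2.imwrite("pics/w4f.png",im)
E
```

```text
clock: 6.75
ee_pos: [0.5591, -0.2274, 0.1958]
eef_rot: [3.141, 0.0, 1.57]
wrist_force: [-0.7, 0.3, 0.1]
opening: 0.0274
finger_force: 30.8
```

View pics/w4.png

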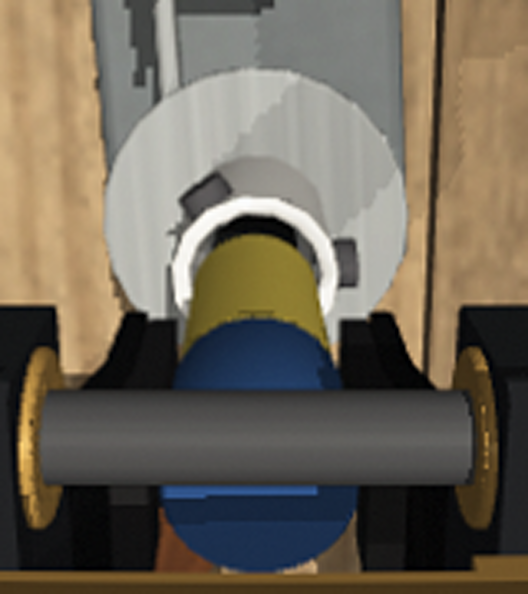

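The held stick's lower end (crop (256,235)) hangs nearly centred over the cup mouth (centre x about 254). Quantifying it.

```bash
python3 - <<'E'
from h import *
from scipy.optimize import least_squares
m=vision.camera_model("wrist"); im=cv2.imread("pics/w4f.png"); hsv=cv2.cvtColor(im,cv2.COLOR_BGR2HSV)
g=im.min(2); th=np.linspace(0,2*np.pi,720)
mk=cv2.inRange(hsv,(0,0,225),(180,60,255))
y=cv2.inRange(hsv,(20,120,50),(36,255,255))
# outer edge of ring by row
for r in range(180,212,3):
    w=np.where(mk[r,225:290])[0]+225; q=np.where(y[r,225:290])[0]+225
    print(r,(w.min(),w.max()) if len(w) else None,(q.min(),q.max()) if len(q) else None)
s=robot.state(); t=s["ee_pos"]; print(t)
def rows(c,rad,rr):
    q=proj("wrist",np.c_[c[0]+rad*np.cos(th),c[1]+rad*np.sin(th),0*th+c[2]],m); out=[]
    for r in rr:
        k=q[np.abs(q[:,1]-r)<.6]; out.append((k[:,0].min().round(1),k[:,0].max().round(1)) if len(k) else None)
    return q.min(0).round(1),q.max(0).round(1),out
print("cup",rows((.5577,-.2270,.14),.019,range(180,212,6)))
print("stick0",rows((t[0],t[1],t[2]-.0465),.0135,range(189,212,6)))
E
```

```text
180 (np.int64(252), np.int64(263)) None
183 (np.int64(244), np.int64(269)) None
186 (np.int64(240), np.int64(273)) None
189 (np.int64(238), np.int64(276)) None
192 (np.int64(235), np.int64(278)) (np.int64(250), np.int64(264))
195 (np.int64(234), np.int64(279)) (np.int64(245), np.int64(269))
198 (np.int64(233), np.int64(280)) (np.int64(243), np.int64(271))
201 (np.int64(233), np.int64(281)) (np.int64(241), np.int64(273))
204 (np.int64(233), np.int64(281)) (np.int64(239), np.int64(274))
207 (np.int64(233), np.int64(280)) (np.int64(239), np.int64(275))
210 (np.int64(233), np.int64(280)) (np.int64(239), np.int64(275))
[ 0.5593138  -0.2274542   0.19623292]
cup (array([230.8, 177.9]), array([282.1, 227. ]), [(np.float64(244.9), np.float64(268.0)), (np.float64(236.9), np.float64(275.9)), (np.float64(232.9), np.float64(279.9)), (np.float64(231.1), np.float64(281.7)), (np.float64(230.8), np.float64(282.1)), (np.float64(231.9), np.float64(281.0))])
stick0 (array([239.6, 189.3]), array([277.7, 225.5]), [(np.float64(255.1), np.float64(262.1)), (np.float64(244.2), np.float64(273.0)), (np.float64(240.7), np.float64(276.7)), (np.float64(239.6), np.float64(277.7))])
```

```bash
python3 -m handwheel '[[1.3,0,0,0,0,0,-1],[1.3,0,4,0,0,0,-1],[1.3,0,9,0,0,0,-1],[1.3,0,14,0,0,0,-1],[1.3,0,18,0,0,0,-1],[1.3,0,20,0,0,0,-1]]' 35
python3 -m handwheel '[[0,0,3,0,0,0,-1],[0,0,6,0,0,0,-1],[0,0,6,0,0,0,-1]]'
```

```text
clock: 7.55
ee_pos: [0.5588, -0.2255, 0.1751]
eef_rot: [-3.141, -0.0, 1.571]
wrist_force: [0.4, -0.7, -1.0]
opening: 0.0271
finger_force: 35.9
clock: 7.92
ee_pos: [0.559, -0.2255, 0.1694]
eef_rot: [3.142, 0.0, 1.571]
wrist_force: [-0.1, -0.3, -0.8]
opening: 0.0272
finger_force: 35.9
```

```bash
cat > ok.py <<'E'
import sys; from bench import robot
s=robot.state(); f=s["wrist_force"][2]; print(f"t {s['clock']:.2f} z {s['ee_pos'][2]*1000:.1f} Fz {f:.1f} lat {s['wrist_force'][0]:.1f} {s['wrist_force'][1]:.1f}")
sys.exit(f>float(sys.argv[1]))
E
H="python3 -m handwheel"
$H '[[0,0,3,0,0,0,-1],[0,0,3,0,0,0,-1]]' >/dev/null; python3 ok.py 5 &&
$H '[[0,0,1,0,0,0,-1],[0,0,1,0,0,0,-1]]' >/dev/null; python3 ok.py 5 &&
$H '[[0,0,1,0,0,0,-1],[0,0,1,0,0,0,-1]]' >/dev/null; python3 ok.py 5 &&
$H '[[0,0,1,0,0,0,-1],[0,0,1,0,0,0,-1]]' >/dev/null; python3 ok.py 5 &&
$H '[[0,0,1,0,0,0,-1],[0,0,1,0,0,0,-1]]' >/dev/null; python3 ok.py 5 &&
$H '[[0,0,1,0,0,0,-1],[0,0,1,0,0,0,-1]]' >/dev/null; python3 ok.py 5
```

```text
t 8.18 z 166.5 Fz -0.4 lat 0.2 -2.4
t 8.18 z 166.5 Fz -0.4 lat 0.2 -2.4
t 8.18 z 166.5 Fz -0.4 lat 0.2 -2.4
t 8.18 z 166.5 Fz -0.4 lat 0.2 -2.4
t 8.18 z 166.5 Fz -0.4 lat 0.2 -2.4
t 8.18 z 166.5 Fz -0.4 lat 0.2 -2.4False
False
False
False
False
False
```

```bash
sed -i 's/sys.exit(\(.*\))/sys.exit(int(\1))/' ok.py
H="python3 -m handwheel"; set -e
$H '[[0,0,1.5,0,0,0,-1],[0,0,1.5,0,0,0,-1]]' >/dev/null; python3 ok.py 5
$H '[[0,0,1.5,0,0,0,-1],[0,0,1.5,0,0,0,-1]]' >/dev/null; python3 ok.py 5
$H '[[0,0,1,0,0,0,-1],[0,0,1,0,0,0,-1]]' >/dev/null; python3 ok.py 5
$H '[[0,0,1,0,0,0,-1],[0,0,1,0,0,0,-1]]' >/dev/null; python3 ok.py 5
$H '[[0,0,1,0,0,0,-1],[0,0,1,0,0,0,-1]]' >/dev/null; python3 ok.py 5
$H '[[0,0,1,0,0,0,-1],[0,0,1,0,0,0,-1]]' >/dev/null; python3 ok.py 5
```

```text
t 8.43 z 164.9 Fz -0.9 lat 2.0 -1.3
t 8.68 z 163.5 Fz -0.0 lat 1.6 -1.4
t 8.93 z 162.4 Fz -0.4 lat -0.5 -0.5
t 9.18 z 161.4 Fz 1.1 lat -0.4 -1.9
t 9.43 z 160.6 Fz 1.1 lat 0.0 -2.3
t 9.68 z 159.4 Fz 1.6 lat 0.4 -1.6
```

```bash
H="python3 -m handwheel"; set -e
$H '[[0,0,1,0,0,0,-1],[0,0,1,0,0,0,-1]]' >/dev/null; python3 ok.py 6
$H '[[0,0,1,0,0,0,-1],[0,0,1,0,0,0,-1]]' >/dev/null; python3 ok.py 6
$H '[[0,0,1,0,0,0,-1],[0,0,1,0,0,0,-1]]' >/dev/null; python3 ok.py 6
$H '[[0,0,1,0,0,0,-1],[0,0,1,0,0,0,-1]]' >/dev/null; python3 ok.py 6
$H '[[0,0,1,0,0,0,-1],[0,0,1,0,0,0,-1]]' >/dev/null; python3 ok.py 6
$H '[[0,0,1,0,0,0,-1],[0,0,1,0,0,0,-1]]' >/dev/null; python3 ok.py 6
$H '[[0,0,1,0,0,0,-1],[0,0,1,0,0,0,-1]]' >/dev/null; python3 ok.py 6
$H '[[0,0,1,0,0,0,-1],[0,0,1,0,0,0,-1]]' >/dev/null; python3 ok.py 6
```

```text
t 9.93 z 158.3 Fz 1.0 lat 1.2 -1.6
t 10.18 z 157.3 Fz -0.1 lat 1.6 -2.0
t 10.43 z 156.4 Fz 1.0 lat 1.2 -2.1
t 10.68 z 155.4 Fz 0.5 lat 0.7 -2.3
t 10.93 z 154.4 Fz 0.2 lat 0.2 -3.1
t 11.18 z 153.4 Fz 0.7 lat 1.2 -2.3
t 11.43 z 152.4 Fz 0.6 lat 1.3 -2.2
t 11.68 z 151.4 Fz 0.3 lat 0.4 -1.9
```

```bash
H="python3 -m handwheel"; set -e
$H '[[0,0,1,0,0,0,-1],[0,0,1,0,0,0,-1]]' >/dev/null; python3 ok.py 6
$H '[[0,0,1,0,0,0,-1],[0,0,1,0,0,0,-1]]' >/dev/null; python3 ok.py 6
$H '[[0,0,1,0,0,0,-1],[0,0,1,0,0,0,-1]]' >/dev/null; python3 ok.py 6
$H '[[0,0,1,0,0,0,-1],[0,0,1,0,0,0,-1]]' >/dev/null; python3 ok.py 6
$H '[[0,0,1,0,0,0,-1],[0,0,1,0,0,0,-1]]' >/dev/null; python3 ok.py 6
$H '[[0,0,1,0,0,0,-1],[0,0,1,0,0,0,-1]]' >/dev/null; python3 ok.py 6
$H '[[0,0,1,0,0,0,-1],[0,0,1,0,0,0,-1]]' >/dev/null; python3 ok.py 6
$H '[[0,0,1,0,0,0,-1],[0,0,1,0,0,0,-1]]' >/dev/null; python3 ok.py 6
```

```text
t 11.93 z 150.7 Fz 3.2 lat -0.5 -1.5
t 12.18 z 149.9 Fz 4.8 lat -0.2 -1.7
t 12.43 z 149.1 Fz 6.7 lat -2.3 -1.2
```

```bash
python3 -m handwheel '[[0,0,0,0,0,0,0.5],[0,0,0,0,0,0,0.5],[0,0,0,0,0,0,0.5],[0,0,-40,0,0,0,0.7],[0,0,-100,0,0,0,1],[60,-10,-100,0,0,0,1],[120,-20,-100,0,0,0,1],[180,-30,-100,0,0,0,1],[240,-40,-100,0,0,0,1],[300,-50,-100,0,0,0,1],[360,-60,-100,0,0,0,1],[420,-65,-90,0,0,0,1],[480,-70,-80,0,0,0,1],[535,-80,-71,0,0,0,1],[557,-80,-71,0,0,0,1],[557,-80,-71,0,0,0,1],[557,-80,-71,0,0,0,1]]'
python3 - <<'E'
from h import *
m=vision.camera_model("wrist"); t=robot.state()["ee_pos"]; im=vision.grab_frame("wrist"); cv2.imwrite("pics/w5.png",im)
mk=cv2.inRange(cv2.cvtColor(im,cv2.COLOR_BGR2HSV),(100,120,30),(130,255,255))
n,l,s,c=cv2.connectedComponentsWithStats(mk); print([q for q in s[1:] if q[4]>100])
th=np.linspace(0,6.28,60)
for x,y in ((.479,.331),(.483,.331),(.479,.335)):
    P=np.vstack([np.c_[x+.014*np.cos(th),y+.014*np.sin(th),0*th+z] for z in (.084,.053)]); q=proj("wrist",P,m); print(x,y,q.min(0),q.max(0))
print(t); im=vision.grab_frame("top"); cv2.imwrite("pics/top5.png",cv2.resize(im[165:245,145:410],None,fx=3,fy=3,interpolation=cv2.INTER_CUBIC))
E
```

```text
clock: 14.55
ee_pos: [0.4795, 0.3305, 0.2197]
eef_rot: [3.141, 0.001, 1.57]
wrist_force: [-0.3, -1.0, 0.1]
opening: 0.0871
finger_force: 0.0
[array([246, 158,  26,  31, 652], dtype=int32)]
0.479 0.331 [243.83354809 160.00234084] [272.10700082 192.71243683]
0.483 0.331 [247.87613755 160.00240502] [276.14644997 192.71241401]
0.479 0.335 [243.78806766 156.31295804] [272.15272747 188.84630025]
[0.47950531 0.33047076 0.21965881]
```

```bash
python3 -m handwheel '[[3.5,0.5,60,0,0,0,1],[3.5,0.5,120,0,0,0,1],[3.5,0.5,173,0,0,0,1],[3.5,0.5,173,0,0,0,1],[3.5,0.5,173,0,0,0,-1],[3.5,0.5,173,0,0,0,-1],[3.5,0.5,173,0,0,0,-1],[3.5,0.5,173,0,0,0,-1],[3.5,0.5,173,0,0,0,-1],[3.5,0.5,173,0,0,0,-1],[3.5,0.5,173,0,0,0,-1],[3.5,0.5,173,0,0,0,-1]]' 35
```

```text
clock: 16.15
ee_pos: [0.4794, 0.335, 0.0464]
eef_rot: [-3.141, 0.0, 1.571]
wrist_force: [-0.5, -0.5, 0.3]
opening: 0.0274
finger_force: 35.7
```

View pics/top5.png

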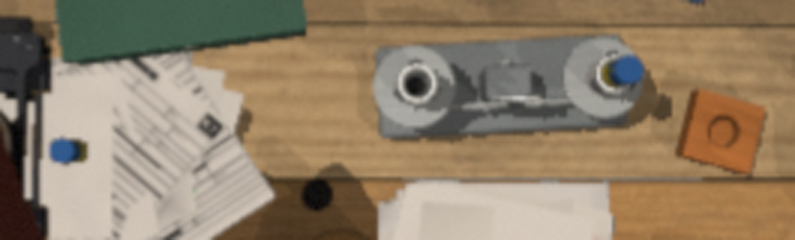

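Right cup holds a stick (crop (622,72)); left cup is open at (414,84). Second stick is gripped; carrying to the left cup.

```bash
python3 -m handwheel '[[0,0,-60,0,0,0,-1],[0,0,-120,0,0,0,-1],[0,0,-180,0,0,0,-1],[-30,5,-216,0,0,0,-1],[-90,15,-216,0,0,0,-1],[-150,25,-216,0,0,0,-1],[-210,35,-216,0,0,0,-1],[-270,45,-216,0,0,0,-1],[-330,55,-216,0,0,0,-1],[-390,65,-216,0,0,0,-1],[-415,67,-216,0,0,0,-1],[-415,67,-216,0,0,0,-1],[-415,67,-216,0,0,0,-1]]' 35
cat > cup.py <<'E'
from h import *
import sys; zc=float(sys.argv[1])
m=vision.camera_model("wrist"); s=robot.state(); t=s["ee_pos"]; im=vision.grab_frame("wrist"); cv2.imwrite(sys.argv[2],im)
hsv=cv2.cvtColor(im,cv2.COLOR_BGR2HSV)
u,v=proj("wrist",[[.546,-.0283,zc]],m)[0].astype(int); print("pred",u,v)
mk=cv2.inRange(hsv,(0,0,215),(180,60,255)); k=np.zeros_like(mk); k[max(v-32,0):v+32,u-34:u+34]=1; mk*=k
n,l,st,c=cv2.connectedComponentsWithStats(mk); i=1+st[1:,4].argmax(); print("ring",st[i])
e=cv2.fitEllipse(max(cv2.findContours((l==i).astype(np.uint8),0,1)[0],key=len)); print(e,"cup",at("wrist",e[0],zc,m))
y=cv2.inRange(hsv,(20,120,50),(36,255,255)); y[:175]=0;y[240:]=0;y[:,:225]=0;y[:,290:]=0
n,l,st,c=cv2.connectedComponentsWithStats(y); i=1+st[1:,4].argmax(); print("yellow",st[i]); M=l==i
for r in range(194,214,4): print(r,np.where(M[r])[0][[0,-1]])
th=np.linspace(0,2*np.pi,80)
q=proj("wrist",np.c_[.0135*np.cos(th),.0135*np.sin(th),0*th-.0465]+t,m); print("stick0",q.min(0),q.max(0)); print(t,s["wrist_force"])
E
python3 cup.py .152 pics/w6.png
```

```text
clock: 17.77
ee_pos: [0.5463, -0.0793, 0.2624]
eef_rot: [-3.141, -0.001, 1.571]
wrist_force: [-1.2, 0.3, -0.2]
opening: 0.0271
finger_force: 35.7
pred 258 129
ring [237 108  43  42 462]
((258.01641845703125, 128.1822509765625), (41.09928512573242, 41.27603530883789), 146.38629150390625) cup [ 0.54569968 -0.02744186  0.152     ]
yellow [236 191  45  36 914]
194 [247 269]
198 [244 273]
202 [241 275]
206 [240 277]
210 [239 277]
stick0 [239.76594929 189.37374001] [277.77246774 225.56808924]
[ 0.54630041 -0.07930791  0.26238379] [-1.20751821  0.26217444 -0.21600483]
```

```bash
H="python3 -m handwheel"; set -e
$H '[[52.9,0,0,0,0,0,-1],[52.9,0,30,0,0,0,-1],[52.9,0,52,0,0,0,-1],[52.9,0,57,0,0,0,-1],[52.9,0,57,0,0,0,-1]]'; python3 ok.py 3
$H '[[0,0,4,0,0,0,-1],[0,0,8,0,0,0,-1],[0,0,12,0,0,0,-1],[0,0,15,0,0,0,-1],[0,0,15,0,0,0,-1]]'; python3 ok.py 3
$H '[[0,0,5,0,0,0,-1],[0,0,10,0,0,0,-1],[0,0,15,0,0,0,-1],[0,0,18,0,0,0,-1],[0,0,18,0,0,0,-1]]'; python3 ok.py 4
```

```text
clock: 18.45
ee_pos: [0.5465, -0.0264, 0.2059]
eef_rot: [3.141, -0.0, 1.572]
wrist_force: [0.9, 0.0, 0.2]
opening: 0.0273
finger_force: 35.7
t 18.45 z 205.9 Fz 0.2 lat 0.9 0.0
clock: 19.08
ee_pos: [0.5463, -0.0272, 0.1903]
eef_rot: [-3.141, 0.0, 1.57]
wrist_force: [-0.6, -1.6, 0.7]
opening: 0.0271
finger_force: 35.7
t 19.07 z 190.3 Fz 0.7 lat -0.6 -1.6
clock: 19.7
ee_pos: [0.5463, -0.0271, 0.1722]
eef_rot: [-3.141, -0.0, 1.571]
wrist_force: [-0.9, -0.0, 0.9]
opening: 0.0273
finger_force: 35.7
t 19.70 z 172.2 Fz 0.9 lat -0.9 -0.0
```

```bash
H="python3 -m handwheel"; set -e
$H '[[0,0,2,0,0,0,-1],[0,0,4,0,0,0,-1],[0,0,4,0,0,0,-1]]'>/dev/null; python3 ok.py 5
$H '[[0,0,1.5,0,0,0,-1],[0,0,1.5,0,0,0,-1]]' >/dev/null; python3 ok.py 5
$H '[[0,0,1.5,0,0,0,-1],[0,0,1.5,0,0,0,-1]]' >/dev/null; python3 ok.py 5
$H '[[0,0,1,0,0,0,-1],[0,0,1,0,0,0,-1]]' >/dev/null; python3 ok.py 5
$H '[[0,0,1,0,0,0,-1],[0,0,1,0,0,0,-1]]' >/dev/null; python3 ok.py 5
$H '[[0,0,1,0,0,0,-1],[0,0,1,0,0,0,-1]]' >/dev/null; python3 ok.py 5
$H '[[0,0,1,0,0,0,-1],[0,0,1,0,0,0,-1]]' >/dev/null; python3 ok.py 5
$H '[[0,0,1,0,0,0,-1],[0,0,1,0,0,0,-1]]' >/dev/null; python3 ok.py 5
$H '[[0,0,1,0,0,0,-1],[0,0,1,0,0,0,-1]]' >/dev/null; python3 ok.py 5
```

```text
t 20.07 z 168.4 Fz 0.6 lat -1.4 -0.0
t 20.32 z 167.2 Fz 1.3 lat 1.4 -0.3
t 20.57 z 165.4 Fz 0.6 lat 0.6 0.3
t 20.82 z 164.4 Fz 1.2 lat 0.6 0.7
t 21.07 z 163.3 Fz 0.8 lat 0.8 -0.3
t 21.32 z 162.4 Fz -0.2 lat -0.0 0.1
t 21.57 z 161.4 Fz 0.5 lat -0.1 -0.0
t 21.82 z 160.6 Fz 1.5 lat 0.6 -0.9
t 22.07 z 159.4 Fz 1.6 lat 0.7 0.2
```

```bash
H="python3 -m handwheel"; set -e
$H '[[0,0,1,0,0,0,-1],[0,0,1,0,0,0,-1]]' >/dev/null; python3 ok.py 6
$H '[[0,0,1,0,0,0,-1],[0,0,1,0,0,0,-1]]' >/dev/null; python3 ok.py 6
$H '[[0,0,1,0,0,0,-1],[0,0,1,0,0,0,-1]]' >/dev/null; python3 ok.py 6
$H '[[0,0,1,0,0,0,-1],[0,0,1,0,0,0,-1]]' >/dev/null; python3 ok.py 6
$H '[[0,0,1,0,0,0,-1],[0,0,1,0,0,0,-1]]' >/dev/null; python3 ok.py 6
$H '[[0,0,1,0,0,0,-1],[0,0,1,0,0,0,-1]]' >/dev/null; python3 ok.py 6
$H '[[0,0,1,0,0,0,-1],[0,0,1,0,0,0,-1]]' >/dev/null; python3 ok.py 6
$H '[[0,0,1,0,0,0,-1],[0,0,1,0,0,0,-1]]' >/dev/null; python3 ok.py 6
$H '[[0,0,1,0,0,0,-1],[0,0,1,0,0,0,-1]]' >/dev/null; python3 ok.py 6
$H '[[0,0,1,0,0,0,-1],[0,0,1,0,0,0,-1]]' >/dev/null; python3 ok.py 6
```

```text
t 22.32 z 158.3 Fz 0.8 lat 1.5 -0.5
t 22.57 z 157.3 Fz 0.8 lat -0.6 -0.5
t 22.82 z 156.4 Fz 0.9 lat 2.0 -0.9
t 23.07 z 155.4 Fz 1.2 lat 0.3 -0.2
t 23.32 z 154.4 Fz 0.5 lat -0.2 0.4
t 23.57 z 153.4 Fz 1.4 lat 0.4 -0.6
t 23.82 z 152.4 Fz 1.1 lat 0.7 -0.2
t 24.07 z 151.3 Fz 0.9 lat -0.3 0.2
t 24.32 z 150.4 Fz 0.5 lat 0.9 -0.3
t 24.57 z 149.4 Fz 0.4 lat 0.1 -0.3
```

```bash
H="python3 -m handwheel"; set -e
$H '[[0,0,1,0,0,0,-1],[0,0,1,0,0,0,-1]]' >/dev/null; python3 ok.py 6
$H '[[0,0,1,0,0,0,-1],[0,0,1,0,0,0,-1]]' >/dev/null; python3 ok.py 6
$H '[[0,0,1,0,0,0,-1],[0,0,1,0,0,0,-1]]' >/dev/null; python3 ok.py 6
$H '[[0,0,1,0,0,0,-1],[0,0,1,0,0,0,-1]]' >/dev/null; python3 ok.py 6
$H '[[0,0,1,0,0,0,-1],[0,0,1,0,0,0,-1]]' >/dev/null; python3 ok.py 6
$H '[[0,0,1,0,0,0,-1],[0,0,1,0,0,0,-1]]' >/dev/null; python3 ok.py 6
$H '[[0,0,1,0,0,0,-1],[0,0,1,0,0,0,-1]]' >/dev/null; python3 ok.py 6
$H '[[0,0,1,0,0,0,-1],[0,0,1,0,0,0,-1]]' >/dev/null; python3 ok.py 6
$H '[[0,0,1,0,0,0,-1],[0,0,1,0,0,0,-1]]' >/dev/null; python3 ok.py 6
$H '[[0,0,1,0,0,0,-1],[0,0,1,0,0,0,-1]]' >/dev/null; python3 ok.py 6
$H '[[0,0,1,0,0,0,-1],[0,0,1,0,0,0,-1]]' >/dev/null; python3 ok.py 6
$H '[[0,0,1,0,0,0,-1],[0,0,1,0,0,0,-1]]' >/dev/null; python3 ok.py 6
$H '[[0,0,1,0,0,0,-1],[0,0,1,0,0,0,-1]]' >/dev/null; python3 ok.py 6
```

```text
t 24.82 z 148.4 Fz 0.7 lat 0.7 0.0
t 25.07 z 147.4 Fz 0.9 lat 0.4 -0.6
t 25.32 z 146.3 Fz 0.0 lat 0.5 -0.8
t 25.57 z 145.4 Fz 1.7 lat 1.2 -1.1
t 25.82 z 144.4 Fz 1.4 lat 0.1 -0.4
t 26.07 z 143.3 Fz -0.4 lat 0.7 -0.6
t 26.32 z 142.4 Fz 0.2 lat -0.1 -0.5
t 26.57 z 141.4 Fz 2.1 lat 0.5 0.1
t 26.82 z 140.4 Fz 0.9 lat 0.5 -0.2
t 27.07 z 139.4 Fz 1.8 lat 0.4 -0.9
t 27.32 z 138.4 Fz 0.9 lat 1.0 -0.8
t 27.57 z 137.6 Fz 3.0 lat -0.1 -0.2
t 27.82 z 136.9 Fz 4.9 lat -1.1 0.4
```

```bash
H="python3 -m handwheel"; set -e
$H '[[0,0,1,0,0,0,-1],[0,0,1,0,0,0,-1],[0,0,1,0,0,0,-1]]' >/dev/null; python3 ok.py 20
$H '[[0,0,0,0,0,0,0.5],[0,0,0,0,0,0,0.5],[0,0,0,0,0,0,0.5],[0,0,-40,0,0,0,0.7],[0,0,-110,0,0,0,1],[60,0,-110,0,0,0,1],[80,0,-110,0,0,0,1],[80,0,-110,0,0,0,1],[80,0,-110,0,0,0,1],[80,0,-110,0,0,0,1]]' 
python3 - <<'E'
from h import *
a=cv2.resize(vision.grab_frame("top")[165:245,225:410],None,fx=4,fy=4,interpolation=cv2.INTER_CUBIC)
f=vision.grab_frame("scene"); u=proj("scene",[[.546,-.027,.15],[.558,-.227,.15]]); print(u)
b=cv2.resize(f[190:300,230:370],None,fx=2.5,fy=2.5,interpolation=cv2.INTER_CUBIC)
o=np.zeros((600,740,3),np.uint8); o[:320]=a; o[322:597,:350]=b; cv2.imwrite("pics/c7.png",o)
E
```

```text
t 28.20 z 136.1 Fz 6.1 lat -0.9 -0.0
clock: 29.45
ee_pos: [0.5463, 0.0519, 0.2448]
eef_rot: [-3.14, 0.0, 1.569]
wrist_force: [-0.3, 0.3, -0.7]
opening: 0.0872
finger_force: 0.0
[[269.27231558 196.42265665]
 [307.40018616 216.33680477]]
```

View pics/c7.png

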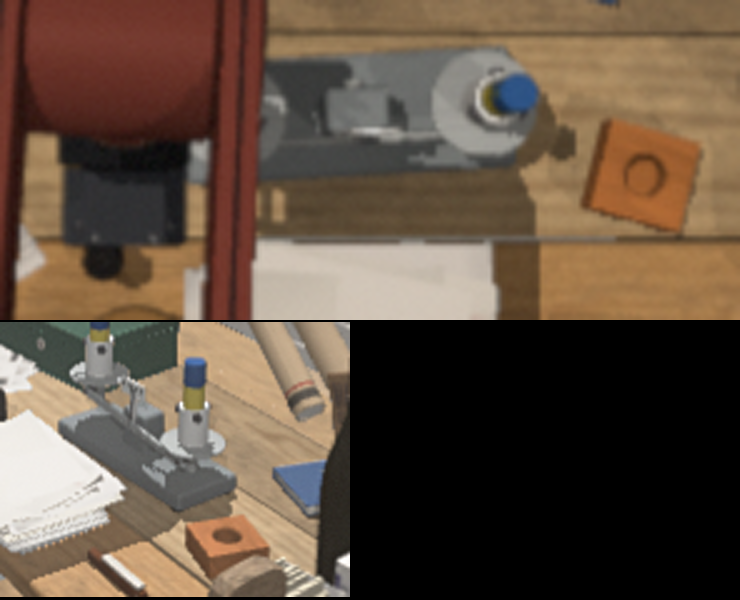

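Scene view: left mouth at about row 197, right mouth at about row 223; checking those against the up/down predictions.

```bash
python3 - <<'E'
from h import *
for n,x,y in (("L",.546,-.027),("R",.558,-.227)): print(n,[(z,proj("scene",[[x,y,z]])[0].round(1)) for z in (.128,.152)])
f=vision.grab_frame("scene"); mk=cv2.inRange(cv2.cvtColor(f,cv2.COLOR_BGR2HSV),(100,110,30),(130,255,255)); mk[240:]=0;mk[:,:255]=0;mk[:,320:]=0
n,l,s,c=cv2.connectedComponentsWithStats(mk); print([q for q in s[1:] if q[4]>25])
# stick tops if: L up/down (depth 36), R up/down (depth ~23)
th=np.linspace(0,6.28,60)
for n,x,y,d in (("L",.546,-.027,.0365),("R",.558,-.227,.024)):
  for z in (.128,.152):
    P=np.vstack([np.c_[x+.014*np.cos(th),y+.014*np.sin(th),0*th+z-d+h] for h in (.084,.053)]); q=proj("scene",P); print(n,z,q.min(0).round(1),q.max(0).round(1))
E
```

```text
L [(0.128, array([269.3, 202.3])), (0.152, array([269.3, 195.9]))]
R [(0.128, array([307.2, 222.7])), (0.152, array([307.4, 215.8]))]
[array([267, 182,   6,  11,  36], dtype=int32)]
L 0.128 [265.2 188. ] [273.4 199.5]
L 0.152 [265.2 181.5] [273.4 193. ]
R 0.128 [303.  203.4] [312.4 216.2]
R 0.152 [303.2 196.3] [312.7 209.1]
```

Left is up and right is down (rows match), so the right stick is heavier. Fetching it.

```bash
python3 -m handwheel '[[-60,3,0,0,0,0,1],[-120,6,0,0,0,0,1],[-180,9,0,0,0,0,1],[-240,12,0,0,0,0,1],[-277,12.7,0,0,0,0,1],[-277,12.7,0,0,0,0,1],[-277,12.7,40,0,0,0,0.5],[-277,12.7,80,0,0,0,0.2],[-277,12.7,95,0,0,0,0],[-277,12.7,95,0,0,0,0],[-277,12.7,95,0,0,0,-1],[-277,12.7,95,0,0,0,-1],[-277,12.7,95,0,0,0,-1],[-277,12.7,95,0,0,0,-1],[-277,12.7,95,0,0,0,-1]]' 35
```

```text
clock: 31.48
ee_pos: [0.5597, -0.2245, 0.1517]
eef_rot: [3.14, 0.001, 1.57]
wrist_force: [-0.6, -0.6, 5.8]
opening: 0.0273
finger_force: 35.0
```

```bash
H="python3 -m handwheel"; 
$H '[[0,0,-2,0,0,0,-1],[0,0,-4,0,0,0,-1],[0,0,-4,0,0,0,-1]]' >/dev/null; python3 ok.py 20
$H '[[0,0,-3,0,0,0,-1],[0,0,-6,0,0,0,-1],[0,0,-6,0,0,0,-1]]' >/dev/null; python3 ok.py 20
$H '[[0,0,-3,0,0,0,-1],[0,0,-6,0,0,0,-1],[0,0,-9,0,0,0,-1],[0,0,-12,0,0,0,-1],[0,0,-12,0,0,0,-1]]' >/dev/null; python3 ok.py 20
$H '[[0,0,-4,0,0,0,-1],[0,0,-8,0,0,0,-1],[0,0,-12,0,0,0,-1],[0,0,-12,0,0,0,-1]]' >/dev/null; python3 ok.py 20
```

```text
t 31.85 z 154.6 Fz 0.8 lat 1.4 -1.4
t 32.23 z 160.9 Fz 0.4 lat 1.7 -1.7
t 32.85 z 172.9 Fz -0.7 lat 1.4 -1.5
t 33.35 z 185.0 Fz -0.8 lat 0.4 -1.4
```

```bash
python3 -m handwheel '[[0,0,-10,0,0,0,-1],[0,0,-20,0,0,0,-1],[0,0,-50,0,0,0,-1],[0,0,-50,0,0,0,-1],[-60,-20,-50,0,0,0,-1],[-120,-40,-50,0,0,0,-1],[-175,-56,-40,0,0,0,-1],[-175,-56,-15,0,0,0,-1],[-175,-56,-15,0,0,0,-1],[-175,-56,-15,0,0,0,-1]]'
python3 - <<'E'
from h import *
m=vision.camera_model("wrist"); im=vision.grab_frame("wrist"); print(proj("wrist",[[.504,-.369,.03]],m), robot.state()["ee_pos"])
cv2.imwrite("pics/w8.png",im)
t=vision.grab_frame("top"); cv2.imwrite("pics/top8.png",t)
E
```

```text
clock: 34.6
ee_pos: [0.5034, -0.3984, 0.1998]
eef_rot: [-3.142, -0.0, 1.571]
wrist_force: [-0.1, -0.5, -0.2]
opening: 0.0274
finger_force: 35.0
[[259.07270231 145.98739721]] [ 0.50383723 -0.39849866  0.20047903]
```

View pics/w8.png

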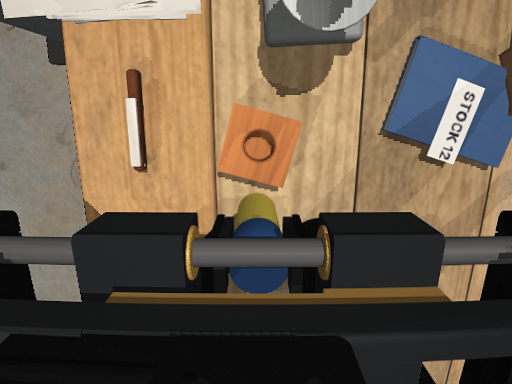

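The hole at (259,145) matches the prediction. Lowering in.

```bash
H="python3 -m handwheel"; set -e
$H '[[30.5,0.7,0,0,0,0,-1],[30.5,0.7,30,0,0,0,-1],[30.5,0.7,80,0,0,0,-1],[30.5,0.7,108,0,0,0,-1],[30.5,0.7,114,0,0,0,-1],[30.5,0.7,119,0,0,0,-1]]'; python3 ok.py 3
$H '[[0,0,6,0,0,0,-1],[0,0,12,0,0,0,-1],[0,0,18,0,0,0,-1],[0,0,18,0,0,0,-1]]' >/dev/null; python3 ok.py 3
$H '[[0,0,1.5,0,0,0,-1],[0,0,3,0,0,0,-1],[0,0,3,0,0,0,-1]]' >/dev/null; python3 ok.py 3
$H '[[0,0,1,0,0,0,-1],[0,0,1,0,0,0,-1]]' >/dev/null; python3 ok.py 3
$H '[[0,0,1,0,0,0,-1],[0,0,1,0,0,0,-1]]' >/dev/null; python3 ok.py 3
$H '[[0,0,1,0,0,0,-1],[0,0,1,0,0,0,-1]]' >/dev/null; python3 ok.py 3
$H '[[0,0,1,0,0,0,-1],[0,0,1,0,0,0,-1]]' >/dev/null; python3 ok.py 3
```

```text
clock: 35.45
ee_pos: [0.505, -0.3691, 0.0822]
eef_rot: [3.14, 0.002, 1.571]
wrist_force: [0.9, -0.6, -1.1]
opening: 0.0272
finger_force: 35.0
t 35.45 z 82.2 Fz -1.1 lat 0.9 -0.6
t 35.95 z 61.9 Fz -0.9 lat -0.3 -0.3
t 36.33 z 59.5 Fz -0.5 lat -0.9 -0.2
t 36.58 z 58.5 Fz -1.6 lat 0.2 0.0
t 36.83 z 57.4 Fz -0.2 lat -0.1 -0.1
t 37.08 z 56.4 Fz -1.5 lat -0.0 0.0
t 37.33 z 56.2 Fz 3.3 lat -2.5 1.5
```

Bottomed at the expected depth; release, retreat and check.

```bash
python3 -m handwheel '[[0,0,0,0,0,0,0.2],[0,0,0,0,0,0,0.5],[0,0,0,0,0,0,0.7],[0,0,-40,0,0,0,0.8],[0,0,-100,0,0,0,1],[0,0,-160,0,0,0,1],[0,-60,-180,0,0,0,1],[0,-120,-180,0,0,0,1],[0,-170,-180,0,0,0,1],[0,-170,-180,0,0,0,1]]'
python3 - <<'E'
from h import *
t=vision.grab_frame("top"); f=vision.grab_frame("scene")
o=np.zeros((600,740,3),np.uint8); o[:320]=cv2.resize(t[165:245,225:410],None,fx=4,fy=4,interpolation=cv2.INTER_CUBIC); o[322:597,:350]=cv2.resize(f[175:285,235:375],None,fx=2.5,fy=2.5,interpolation=cv2.INTER_CUBIC); cv2.imwrite("pics/c9.png",o)
mk=cv2.inRange(cv2.cvtColor(f,cv2.COLOR_BGR2HSV),(100,110,30),(130,255,255)); mk[:,:255]=0;mk[:,345:]=0
n,l,s,c=cv2.connectedComponentsWithStats(mk); print([q for q in s[1:] if q[4]>20])
th=np.linspace(0,6.28,60)
for n,x,y,b in (("L",.546,-.027,.0915),("stand",.504,-.369,.008)):
    P=np.vstack([np.c_[x+.014*np.cos(th),y+.014*np.sin(th),0*th+b+h] for h in (.084,.053)]); q=proj("scene",P); print(n,q.min(0).round(1),q.max(0).round(1))
E
```

```text
clock: 38.58
ee_pos: [0.3313, -0.3685, 0.2355]
eef_rot: [-3.141, 0.0, 1.567]
wrist_force: [0.4, -0.0, -0.5]
opening: 0.0868
finger_force: 0.0
[array([318, 255,   8,   5,  34], dtype=int32)]
L [265.2 188. ] [273.4 199.5]
stand [316.2 253.9] [326.4 268. ]
```

View pics/c9.png

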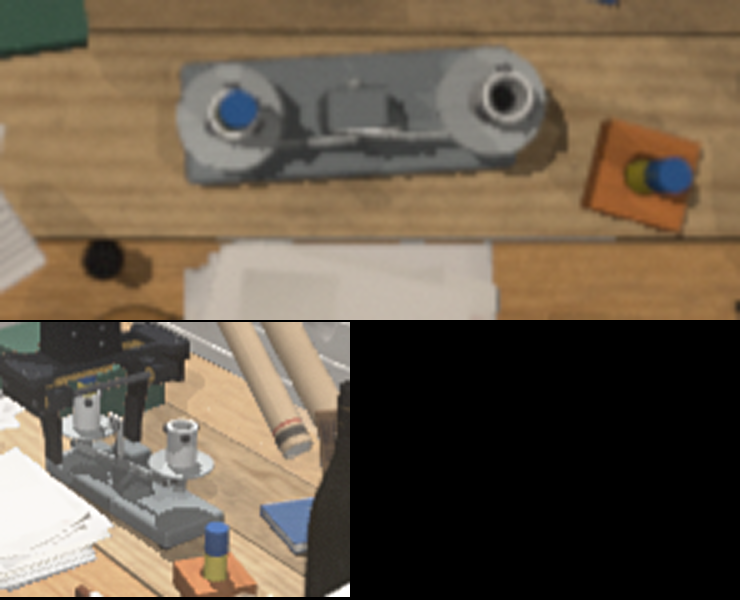

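The heavier stick stands upright in the stand (crop (645,175)). The lighter one is in the left cup (237,110), and the arm is clear of everything.

```bash
python3 -c "from bench import robot; print(robot.close_job())"
```

```text
the job is handed in; nothing more can be done
None
```

The right pan sank, so the stick in the right cup (the one that stood nearer the balance) was the heavier; it now stands upright in the wooden stand, the lighter one is pushed home in the left cup, and the job was handed in at about 39 s, with no wrist force reading above 7 N.

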